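Return a stack of spur gears to their stock bins

TASK

Put the stack of returned gears away by tooth count: the 20-tooth brass gear into the green bin, the 25-tooth steel gear into the yellow bin, the 32-tooth black gear into the beige bin and the 40-tooth white gear into the black bin. Take them from the top of the stack one at a time without shifting the ones below, and set each down in your grip, not dropped, flat on the floor of its bin with the hub up. Do not disturb the caliper or the standing battery.

Things in the scene. Friction and masses are not known exactly. Their poses are not given: they have to be found in the camera images.
- gear20: brass (yellow metal) spur gear, 20 teeth, the smallest, on top of the stack. Disc 44 mm over the teeth, 10 mm thick; on its middle a round hub, 28 mm in diameter, standing 16 mm above the disc (26 mm high overall; 12 mm bore). Loose. Origin: centre of the disc's underside; z up through the hub (hub on top at the start)
- gear25: bright grey steel spur gear, 25 teeth, second from the top of the stack, its disc resting on the hub of the black gear. Disc 54 mm over the teeth, 10 mm thick; on its middle a round hub, 28 mm in diameter, standing 16 mm above the disc (26 mm high overall; 12 mm bore). Loose. Origin: centre of the disc's underside; z up through the hub (hub on top at the start)
- gear32: black plastic spur gear, 32 teeth, third from the top of the stack, its disc resting on the hub of the white gear. Disc 68 mm over the teeth, 10 mm thick; on its middle a round hub, 28 mm in diameter, standing 16 mm above the disc (26 mm high overall; 12 mm bore). Loose. Origin: centre of the disc's underside; z up through the hub (hub on top at the start)
- gear40: white plastic spur gear, 40 teeth, the largest, at the bottom of the stack, in a fixed square steel tray (136 mm wide, rim 12 mm high, floor 3 mm thick). Disc 84 mm over the teeth, 10 mm thick; on its middle a round hub, 28 mm in diameter, standing 16 mm above the disc (26 mm high overall; 12 mm bore). Loose. Origin: centre of the disc's underside; z up through the hub (hub on top at the start)
- bin_green: green open-front stock bin, empty, fixed to the bench: 160 mm long (x), 118 mm wide (y); walls and floor 4 mm thick; the rear wall (+x) and the rear two thirds of the side walls are 56 mm high, the sides slope down to a front lip (-x) 30 mm high. Clear floor 152 x 110 mm. Origin: centre of its underside, on the bench
- bin_yellow: yellow open-front stock bin, empty, fixed to the bench: 160 mm long (x), 118 mm wide (y); walls and floor 4 mm thick; the rear wall (+x) and the rear two thirds of the side walls are 56 mm high, the sides slope down to a front lip (-x) 30 mm high. Clear floor 152 x 110 mm. Origin: centre of its underside, on the bench
- bin_beige: beige (off-white) open-front stock bin, empty, fixed to the bench: 160 mm long (x), 118 mm wide (y); walls and floor 4 mm thick; the rear wall (+x) and the rear two thirds of the side walls are 56 mm high, the sides slope down to a front lip (-x) 30 mm high. Clear floor 152 x 110 mm. Origin: centre of its underside, on the bench
- bin_black: black open-front stock bin, empty, fixed to the bench: 160 mm long (x), 118 mm wide (y); walls and floor 4 mm thick; the rear wall (+x) and the rear two thirds of the side walls are 56 mm high, the sides slope down to a front lip (-x) 30 mm high. Clear floor 152 x 110 mm. Origin: centre of its underside, on the bench
- caliper: digital caliper lying flat and loose on the bench, 235 mm long (y), about 85 mm across the jaws (x), 12 mm high; not to be disturbed. Origin: on the bench under the middle of its beam
- battery: round battery cell, black with a copper-coloured top band, 33 mm in diameter and 61 mm tall, standing loose and upright on the bench; not to be disturbed. Origin: centre of its underside

How it is judged:
On the way, in this order (a step that is already met when the one before it is completed fails the run):
1. the brass 20-tooth gear is lowered, still held in the fingers, hub up, to less than 12 mm above the floor of the green bin, the gears below it still within 20 mm of their places in the stack (x of gear20 in the frame of bin_green between -0.055 and 0.055 m and y of gear20 in the frame of bin_green between -0.04 and 0.04 m and z of gear20 in the frame of bin_green between 0 and 0.016 m and angle between gear20's own z axis and vertical below 0.12 rad and contact force between gear20 and the fingers above 0.5 N and distance of each of gear25, gear32, gear40 from where it was at the start of the episode below 0.02 m), for 0.04 s.
2. the brass 20-tooth gear is let go and lies flat on the floor of the green bin, the gears below it still within 20 mm of their places in the stack (x of gear20 in the frame of bin_green between -0.055 and 0.055 m and y of gear20 in the frame of bin_green between -0.04 and 0.04 m and z of gear20 in the frame of bin_green between 0 and 0.009 m and angle between gear20's own z axis and vertical below 0.12 rad and contact force between gear20 and the fingers below 0.3 N and linear speed of gear20 below 0.02 m/s and distance of each of gear25, gear32, gear40 from where it was at the start of the episode below 0.02 m), for 0.15 s.
3. the steel 25-tooth gear is lowered, still held in the fingers, hub up, to less than 12 mm above the floor of the yellow bin, the gears below it still within 20 mm of their places in the stack (x of gear25 in the frame of bin_yellow between -0.055 and 0.055 m and y of gear25 in the frame of bin_yellow between -0.04 and 0.04 m and z of gear25 in the frame of bin_yellow between 0 and 0.016 m and angle between gear25's own z axis and vertical below 0.12 rad and contact force between gear25 and the fingers above 0.5 N and distance of each of gear32, gear40 from where it was at the start of the episode below 0.02 m), for 0.04 s.
4. the steel 25-tooth gear is let go and lies flat on the floor of the yellow bin, the gears below it still within 20 mm of their places in the stack (x of gear25 in the frame of bin_yellow between -0.055 and 0.055 m and y of gear25 in the frame of bin_yellow between -0.04 and 0.04 m and z of gear25 in the frame of bin_yellow between 0 and 0.009 m and angle between gear25's own z axis and vertical below 0.12 rad and contact force between gear25 and the fingers below 0.3 N and linear speed of gear25 below 0.02 m/s and distance of each of gear32, gear40 from where it was at the start of the episode below 0.02 m), for 0.15 s.
5. the black 32-tooth gear is lowered, still held in the fingers, hub up, to less than 12 mm above the floor of the beige bin, the gears below it still within 20 mm of their places in the stack (x of gear32 in the frame of bin_beige between -0.055 and 0.055 m and y of gear32 in the frame of bin_beige between -0.04 and 0.04 m and z of gear32 in the frame of bin_beige between 0 and 0.016 m and angle between gear32's own z axis and vertical below 0.12 rad and contact force between gear32 and the fingers above 0.5 N and distance of gear40 from where it was at the start of the episode below 0.02 m), for 0.04 s.
6. the black 32-tooth gear is let go and lies flat on the floor of the beige bin, the gears below it still within 20 mm of their places in the stack (x of gear32 in the frame of bin_beige between -0.055 and 0.055 m and y of gear32 in the frame of bin_beige between -0.04 and 0.04 m and z of gear32 in the frame of bin_beige between 0 and 0.009 m and angle between gear32's own z axis and vertical below 0.12 rad and contact force between gear32 and the fingers below 0.3 N and linear speed of gear32 below 0.02 m/s and distance of gear40 from where it was at the start of the episode below 0.02 m), for 0.15 s.
7. the white 40-tooth gear is lowered, still held in the fingers, hub up, to less than 12 mm above the floor of the black bin (x of gear40 in the frame of bin_black between -0.055 and 0.055 m and y of gear40 in the frame of bin_black between -0.04 and 0.04 m and z of gear40 in the frame of bin_black between 0 and 0.016 m and angle between gear40's own z axis and vertical below 0.12 rad and contact force between gear40 and the fingers above 0.5 N), for 0.04 s.
8. the white 40-tooth gear is let go and lies flat on the floor of the black bin (x of gear40 in the frame of bin_black between -0.055 and 0.055 m and y of gear40 in the frame of bin_black between -0.04 and 0.04 m and z of gear40 in the frame of bin_black between 0 and 0.009 m and angle between gear40's own z axis and vertical below 0.12 rad and contact force between gear40 and the fingers below 0.3 N and linear speed of gear40 below 0.02 m/s), for 0.15 s.
At the end, for the whole second after the job is handed in: Each gear lies flat (within 0.12 rad), hub up, on the floor of its own bin (underside less than 5 mm above the floor, centre within 55 mm along and 40 mm across of the bin's centre): 20 teeth green, 25 yellow, 32 beige, 40 black; all let go and at rest (under 0.02 m/s and 0.2 rad/s) (all of step 8 and x of gear20 in the frame of bin_green between -0.055 and 0.055 m and y of gear20 in the frame of bin_green between -0.04 and 0.04 m and z of gear20 in the frame of bin_green between 0 and 0.009 m and angle between each of gear20, gear25, gear32's own z axis and vertical below 0.12 rad and linear speed of each of gear20, gear25, gear32 below 0.02 m/s and angular speed of each of gear20, gear25, gear32, gear40 below 0.2 rad/s and contact force between each of gear20, gear25, gear32 and the fingers below 0.3 N and x of gear25 in the frame of bin_yellow between -0.055 and 0.055 m and y of gear25 in the frame of bin_yellow between -0.04 and 0.04 m and z of gear25 in the frame of bin_yellow between 0 and 0.009 m and x of gear32 in the frame of bin_beige between -0.055 and 0.055 m and y of gear32 in the frame of bin_beige between -0.04 and 0.04 m and z of gear32 in the frame of bin_beige between 0 and 0.009 m); the robot touches nothing.
It fails at once if the caliper is moved by more than 30 mm (distance of caliper from where it was at the start of the episode above 0.03 m).
It fails at once if the standing battery is moved by more than 30 mm or knocked over (distance of battery from where it was at the start of the episode above 0.03 m or angle between battery's own z axis and vertical above 0.5 rad).
It also fails if it takes over 106 s, if anything falls off the work surface, if the arm or the gripper's body presses on something with over 40 N, if the wrist force passes 120 N, or if a joint passes its speed limit or range.

ROBOT

A 7-joint arm with a two-finger parallel gripper is mounted at the origin on the work surface. World frame = base frame: x ahead of the robot, y to its left, z up, the work surface at z = 0. Lengths are in m, angles in rad, forces in N, time in s.
With the tool pointing down it reaches from about 0.4 to 0.75 m from the base axis. Payload 19.5 kg.
Tool frame: the origin (TCP) lies midway between the tips of the shut fingers; the grasp point (between the pads) lies tcp_to_grasp behind it (tcp_to_grasp is the distance from the TCP to the grasp point, in m); z points along the fingers, y is the direction in which the jaws open and shut (so a half turn about z gives the same grasp; the last joint's range is limited). The gripper opens to 85 mm and grips with 20 to 120 N. Pads are 22 mm wide; open, the fingers measure 114 mm over their backs; the gripper's body (76 mm by 85 mm) begins 54 mm behind the grasp point. The pads swing forward as they close: fully open they stand 13 mm farther back than shut.
Start: joints at [-1.327, 0.707, -0.028, 1.485, 0.022, 0.951, -0.075], TCP at [0.162, 0.552, 0.231] pointing down, gripper open.
Joint ranges: [-2.71, 2.71], [-0.32, 2.16], [-1.57, 1.52], [0, 2.45], [-1.46, 4.6], [0, 2.02], [-2.83, 2.83]. Speed limits (rad/s): [1.89, 1.89, 2.57, 2.57, 3.01, 3.01, 3.01].

INTERFACE

Orientations are given as a unit quaternion [x, y, z, w].
In Python, from station import read_state, camera, sign_off, tcp_to_grasp gives the robot as it stands.
- The arm moves only by the tool servo_tool, never from a script. Its argument "plan" is a list of rows, each an object with "xyz": the shift along the tool's x, y, z in m, a list of three; "yaw": the turn about the tool's z in rad. A call has 1 to 5 rows; each row is the pose to reach, as a shift and turn from the pose measured when the call began, along the tool's axes at that moment; what a row does not reach only later rows make up. A row lasts 1/8 s, in which the tool goes at most 62.5 mm and 10.7 degrees, less where a joint would pass 70% of its speed; a pose out of reach is approached as far as the arm can. A call with a gripper value outside its range is refused whole. "hand" is the closure in counts, from 0 (fully open) to 255 (shut), set as the call begins (left out, the last holds). The fingers move at their own pace and stop on an object; the grip force is fixed at half the most. Time passes only in rows, so rows that repeat a pose let the fingers close. It gives the time, the measured TCP pose, the force and the opening at its end, in the units of the state.
- read_state(): the state, without advancing time (a new reading comes with each control period).
- camera(name): name is "scene" or "top"; returns a dict with "frame" (420x560x3 uint8, red, green, blue), "camera_matrix" (3x3 intrinsics, pixels), "rvec" (rotation vector, rad) and "tvec" (3), from world to camera coordinates, as OpenCV has them. Camera axes: x right, y down, z forward; pixel columns grow to the right and rows downward; lengths in m; the calibration is good to about 2 mm. A picture is of the moment at which its call begins. There is no depth.
- sign_off(): hands the job in, once; it reports no verdict.
The state is a dict: "time_s": time; "joint_pos": joint angles; "dq": joint speeds; "joint_efforts": joint torques, N m; "position": TCP position; "eef_rot": TCP orientation; "contact_force": force on the tool from outside, world axes, zero at the start; "wrist_torque": the same for the moment, N m; "opening": finger opening in m.
Only numpy, scipy, OpenCV 4.12 (cv2) and the standard library are available. Lean on these libraries where they do the work, as an engineer would, in place of code of your own. Each camera call takes 0.05 s, during which the arm holds its last target. There are 200 camera calls.

## Working session

There is one attempt and no reset: what is moved stays moved. The work goes in short steps, Python scripts to look and compute and a tool call to move; the robot and the scene stay as the last step left them, time stands still between calls to the robot, and variables do not carry over. Pictures are saved under pics/ and viewed, about 12 in all and at most 16, crops included, and the job is handed in when it is done.

Besides the shell and the picture viewer there is one more tool, called after "Emit:" as name(argument=value, ...) on one line, values as JSON. servo_tool: Moves the arm, as the interface text tells. Its arguments: {"type":"object","properties":{"plan":{"type":"array"},"hand":{"type":"number"}},"required":["plan"]}

```bash
mkdir -p pics; python3 - <<'E'
from station import *
import cv2, numpy as np
s=read_state(); print(s, tcp_to_grasp)
for n in ("scene","top"):
    c=camera(n); cv2.imwrite(f"pics/{n}0.png",c["frame"][:,:,::-1])
    R=cv2.Rodrigues(np.array(c["rvec"]))[0]; print(n,c["camera_matrix"],(-R.T@np.array(c["tvec"]).ravel()), R[2])
E
```

```text
{'time_s': 0.0, 'joint_pos': array([-1.32670863,  0.70708762, -0.02759635,  1.48496871,  0.02197844,
        0.95088641, -0.07546833]), 'dq': array([ 0.00069634,  0.00137963, -0.00033127, -0.00198449,  0.00120333,
       -0.0004149 ,  0.00043111]), 'joint_efforts': array([-9.05220659e-04, -8.83219385e+01,  1.23463299e+00, -2.36161065e+01,
        1.68523891e-02,  6.76466298e-03,  2.46218576e-05]), 'position': array([0.16203526, 0.55144026, 0.2308436 ]), 'eef_rot': array([ 1.42406560e-01,  9.89808111e-01, -5.20629217e-04, -6.06306588e-05]), 'contact_force': array([-0.05297409, -0.20727231,  0.40273914]), 'wrist_torque': array([-0.00446216,  0.02704918, -0.03351344]), 'opening': 0.08529296339284452} 0.0187
scene [[392.26250293   0.         281.33126601]
 [  0.         392.26250293 207.76738752]
 [  0.           0.           1.        ]] [ 1.07941294 -0.21653508  0.5565892 ] [-0.71984344  0.28998972 -0.63065949]
top [[506.67274412   0.         278.26157497]
 [  0.         506.67274412 215.67537464]
 [  0.           0.           1.        ]] [ 0.31194818 -0.00421004  1.27703997] [ 0.17115265  0.00205426 -0.98524238]
```

View pics/scene0.png

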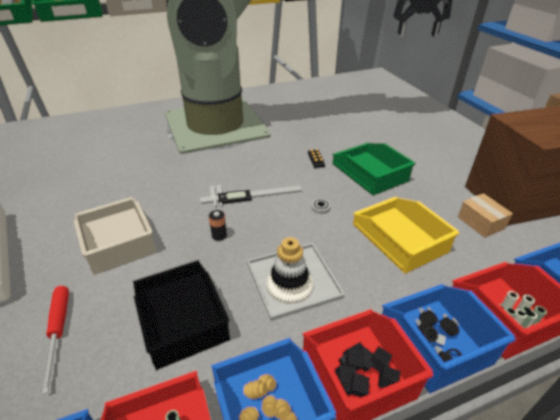

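View pics/top0.png

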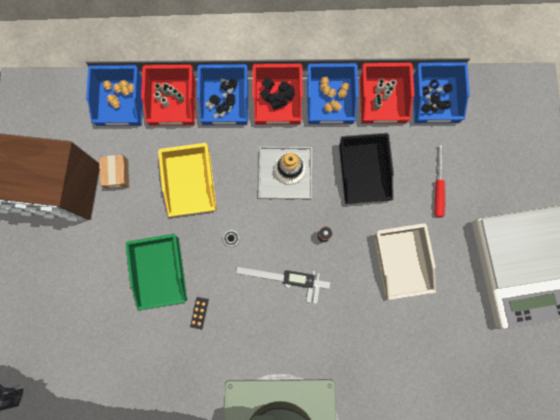

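The scene view shows the stack near (290,265), the green bin at (373,167), yellow at (405,232), beige at (115,235) and black at (180,310). The battery is at (217,225) and the caliper at (250,193). In the top view the stack is at (290,170), green (156,272), yellow (187,180), beige (406,262), black (366,169), battery (325,235) and caliper (285,280). Next I'll enlarge the crops.

```bash
cat > h.py <<'E'
from station import *
import cv2, numpy as np
def cam(n):
    c=camera(n); R=cv2.Rodrigues(np.array(c["rvec"]))[0]; t=np.array(c["tvec"]).ravel()
    return c["frame"][:,:,::-1].copy(),np.array(c["camera_matrix"]),R,t
def ray(c,p):
    _,K,R,t=c; d=R.T@np.linalg.solve(K,[p[0],p[1],1]); return -R.T@t,d/np.linalg.norm(d)
def atz(c,p,z):
    o,d=ray(c,p); return o+d*(z-o[2])/d[2]
def tri(c1,p1,c2,p2):
    (a,u),(b,v)=ray(c1,p1),ray(c2,p2)
    s=np.linalg.lstsq(np.c_[u,-v],b-a,rcond=None)[0]; P,Q=a+s[0]*u,b+s[1]*v
    return (P+Q)/2,np.linalg.norm(P-Q)
def proj(c,P): return cv2.projectPoints(np.array(P,float).reshape(-1,3),cv2.Rodrigues(c[2])[0],c[3],c[1],None)[0].reshape(-1,2)
def crop(c,x0,y0,x1,y1,f):
    im=cv2.resize(c[0][y0:y1,x0:x1],None,fx=f,fy=f,interpolation=cv2.INTER_CUBIC)
    st=10
    for x in range(-(-x0//st)*st,x1,st): cv2.line(im,((x-x0)*f,0),((x-x0)*f,5 if x%20 else 12),(0,0,255),1); x%20==0 and cv2.putText(im,str(x),((x-x0)*f+2,22),0,.4,(0,0,255),1)
    for y in range(-(-y0//st)*st,y1,st): cv2.line(im,(0,(y-y0)*f),(5 if y%20 else 12,(y-y0)*f),(0,0,255),1); y%20==0 and cv2.putText(im,str(y),(14,(y-y0)*f+4),0,.4,(0,0,255),1)
    return im
E
python3 - <<'E'
from h import *
s,t=cam("scene"),cam("top")
a=crop(s,240,225,350,325,7); cv2.imwrite("pics/c1.png",cv2.resize(a,(770,600)) if a.shape[0]>600 else a)
b=crop(t,250,140,320,205,8); cv2.imwrite("pics/c2.png",b)
b=crop(t,120,130,440,315,2); print(b.shape)
s2=crop(s,70,130,460,370,2); cv2.imwrite("pics/c3.png",s2)
cv2.imwrite("pics/c4.png",b)
E
```

```text
(370, 640, 3)
```

View pics/c1.png

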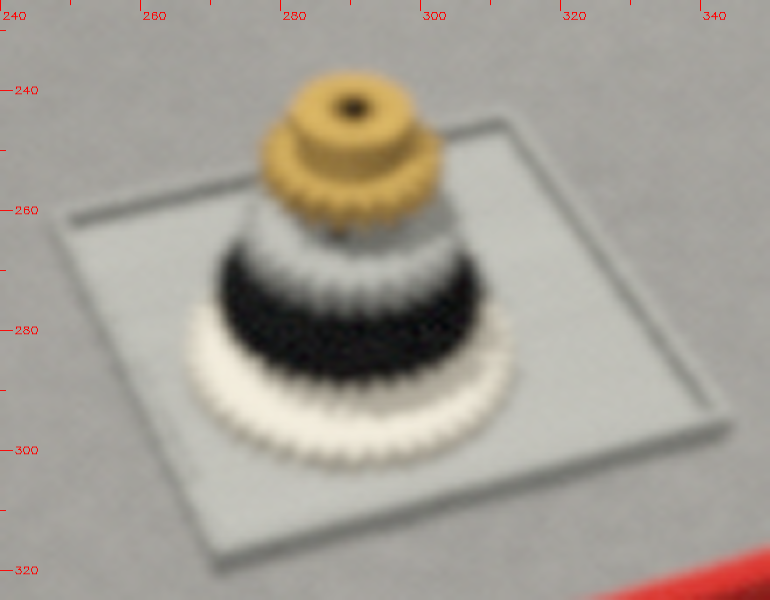

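View pics/c2.png

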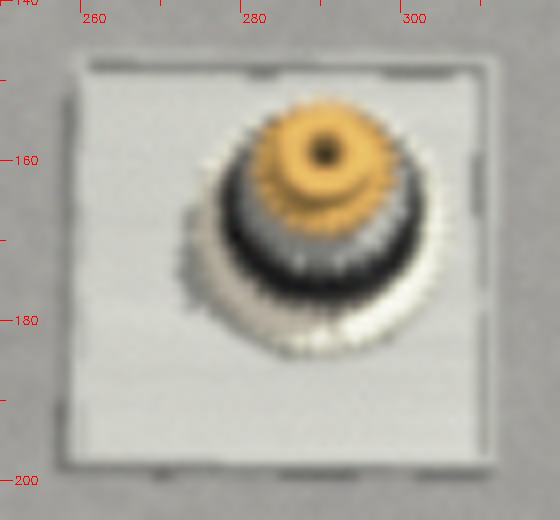

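View pics/c3.png

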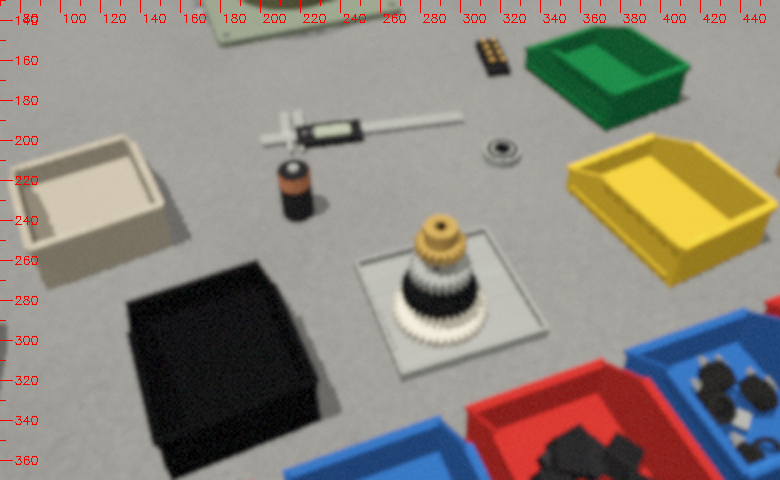

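View pics/c4.png

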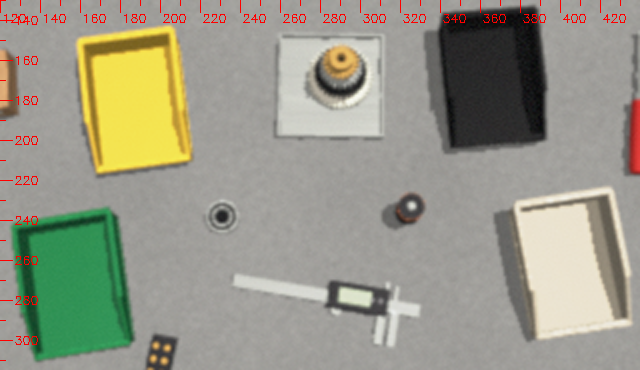

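The crops put the brass bore's top centre at scene (290.0,242.8) and top (290.6,159.0). Bin rims and corners are clear in both views, so I'll triangulate and check against the given sizes.

```bash
python3 - <<'E'
from h import *
np.set_printoptions(precision=4,suppress=True)
s,t=cam("scene"),cam("top")
print("bore",tri(s,(290,242.8),t,(290.6,159)))
print("yelRR",tri(s,(406,255),t,(207,144)),"yelRL",tri(s,(458.5,232),t,(159.5,150)))
print("batt",tri(s,(217,213),t,(325.7,232.5)))
B=dict(yel=[(159.5,150),(207,144),(215,209),(169,216.5)],gre=[(126.5,242.5),(174.5,235.5),(186,302),(138,310)],
 bla=[(340,141),(387.5,134.5),(392.5,199),(345,203.5)],bei=[(377.5,231.5),(425.5,224.5),(435,291),(388,299.5)])
for n,c in B.items():
    P=np.array([atz(t,p,z) for p,z in zip(c,(.056,.056,.03,.03))])[:,:2]
    m=P.mean(0); ax=P[:2].mean(0)-P[2:].mean(0)
    print(n,m,"len",np.linalg.norm(ax),"wid",np.linalg.norm(P[0]-P[1]),np.linalg.norm(P[2]-P[3]),"yaw",np.arctan2(ax[1],ax[0]))
    x=m[0]; yaw=np.arctan2(ax[1],ax[0]); R=np.array([[np.cos(yaw),-np.sin(yaw)],[np.sin(yaw),np.cos(yaw)]])
    M=[np.r_[m+R@np.array(q),z] for q,z in (((.08,.059),.056),((.08,-.059),.056),((-.08,-.059),.03),((-.08,.059),.03))]
    for cc,nm in ((s,'s'),(t,'t')):
        cv2.polylines(cc[0],[np.round(proj(cc,M)*8).astype(int)],True,(255,0,255),1,cv2.LINE_AA,3)
b=atz(t,(290.6,159),.107)
for i,(r,z) in enumerate(((.022,.091),(.027,.065),(.034,.039),(.042,.013))):
    a=np.linspace(0,2*np.pi,60); L=np.c_[b[0]+r*np.cos(a),b[1]+r*np.sin(a),a*0+z]
    for cc in (s,t): cv2.polylines(cc[0],[np.round(proj(cc,L)*8).astype(int)],True,[(255,0,0),(0,255,0),(255,0,255),(255,0,0)][i],1,cv2.LINE_AA,3)
print(b)
A=cv2.resize(s[0],(400,300)); 
C=np.vstack([np.hstack([cv2.resize(s[0][225:325,240:350],(400,300),interpolation=2),cv2.resize(t[0][140:200,250:330],(400,300),interpolation=2)]),np.hstack([cv2.resize(s[0][130:370,70:460],(400,300)),cv2.resize(t[0][130:315,120:440],(400,300))])])
cv2.imwrite("pics/fit.png",C)
# other z in-plane points, caliper ends
for p in ((237,270),(330,285),(316,302),(318,272)): print("cal",atz(t,p,.01))
E
```

```text
bore (array([ 0.6536, -0.0309,  0.105 ]), np.float64(0.003159913029865709))
yelRR (array([0.7085, 0.1748, 0.0518]), np.float64(0.003361491910089148)) yelRL (array([0.6955, 0.2968, 0.0548]), np.float64(0.004826028229031176))
batt (array([ 0.4814, -0.1144,  0.0603]), np.float64(0.003899234560498829))
yel [0.6193 0.2246] len 0.16430216505501172 wid 0.11965448820398725 0.11617358706494944 yaw 0.12800859970539719
gre [0.3889 0.2955] len 0.16279062819651632 wid 0.1171925392503142 0.1173044783384858 yaw 0.16682546465924328
bla [ 0.6422 -0.2235] len 0.1578841388013448 wid 0.12090714277595103 0.1199982216009578 yaw 0.06953572952683362
bei [ 0.4104 -0.3126] len 0.163013764166483 wid 0.1186806699482577 0.11680162946530602 yaw 0.1381696921300351
[ 0.6524 -0.0323  0.107 ]
cal [0.3955 0.1023 0.01  ]
cal [ 0.3566 -0.1284  0.01  ]
cal [ 0.3153 -0.0929  0.01  ]
cal [ 0.3889 -0.0994  0.01  ]
```

View pics/fit.png

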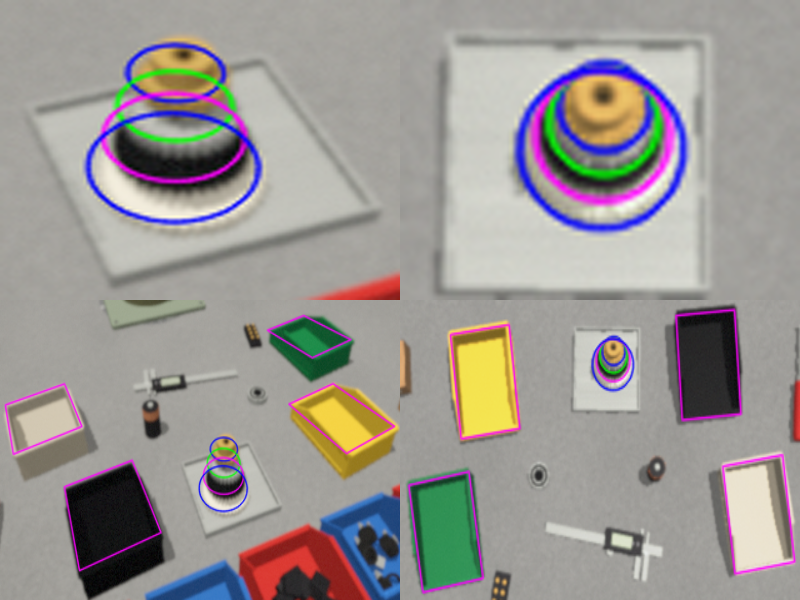

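The overlay matches in both views to about 2–3 px. The bore height comes out at 0.105 against 0.107 expected, and the yellow rim at 0.052–0.055 against 0.056. Bin lengths and widths agree to within 4 mm. I'll start moving and refine from close by.

Emit:
servo_tool(plan=[{"xyz": [-0.26,-0.174,-0.02],"yaw": -0.286},{"xyz": [-0.26,-0.174,-0.02],"yaw": -0.286},{"xyz": [-0.26,-0.174,-0.02],"yaw": -0.286},{"xyz": [-0.26,-0.174,-0.02],"yaw": -0.286},{"xyz": [-0.26,-0.174,-0.02],"yaw": -0.286}], hand=0)

```text
time_s: 0.92
position: [0.3629, 0.3105, 0.2514]
eef_rot: [-0.0, 1.0, -0.0, 0.0]
contact_force: [2.3, 0.5, 0.7]
opening: 0.0857
```

Emit:
servo_tool(plan=[{"xyz": [-0.289,-0.341,0.03]},{"xyz": [-0.289,-0.341,0.03]},{"xyz": [-0.289,-0.341,0.03]},{"xyz": [-0.289,-0.341,0.03]},{"xyz": [-0.289,-0.341,0.03]}])

```text
$.plan[0]: bad value
```

Emit:
servo_tool(plan=[{"xyz": [-0.1,-0.12,0.01]},{"xyz": [-0.1,-0.12,0.01]},{"xyz": [-0.1,-0.12,0.01]}])

```text
$.plan[0]: bad value
```

Emit:
servo_tool(plan=[{"xyz": [-0.289,-0.341,0.03],"yaw": 0},{"xyz": [-0.289,-0.341,0.03],"yaw": 0},{"xyz": [-0.289,-0.341,0.03],"yaw": 0},{"xyz": [-0.289,-0.341,0.03],"yaw": 0},{"xyz": [-0.289,-0.341,0.03],"yaw": 0}])

```text
time_s: 1.55
position: [0.5645, 0.0724, 0.2305]
eef_rot: [-0.0, 1.0, 0.0, 0.0]
contact_force: [-0.0, 2.0, 0.7]
opening: 0.0853
```

Emit:
servo_tool(plan=[{"xyz": [-0.0875,-0.1034,0.04],"yaw": 0},{"xyz": [-0.0875,-0.1034,0.07],"yaw": 0},{"xyz": [-0.0875,-0.1034,0.07],"yaw": 0},{"xyz": [-0.0875,-0.1034,0.07],"yaw": 0}], hand=110)

```text
time_s: 2.05
position: [0.6519, -0.0328, 0.1586]
eef_rot: [0.001, 1.0, -0.0, -0.001]
contact_force: [-0.3, 0.7, 0.1]
opening: 0.0487
```

```bash
python3 - <<'E'
from h import *
s,t=cam("scene"),cam("top"); p=read_state()["position"]; print(p,read_state()["opening"])
P=proj(s,[p,p+[0,0,-.053]]); print(P, proj(t,[p]))
for q in P: cv2.circle(s[0],tuple(np.round(q*8).astype(int)),8,(0,0,255),-1,cv2.LINE_AA,3)
cv2.imwrite("pics/g1.png",np.hstack([crop(s,235,165,345,305,4),crop(t,245,110,330,250,4)]))
E
```

```text
[ 0.65189504 -0.03038406  0.16069728] 0.04841820101915564
[[289.56084398 216.34296093]
 [288.96671199 240.91892144]] [[290.23125961 152.62657308]]
```

View pics/g1.png

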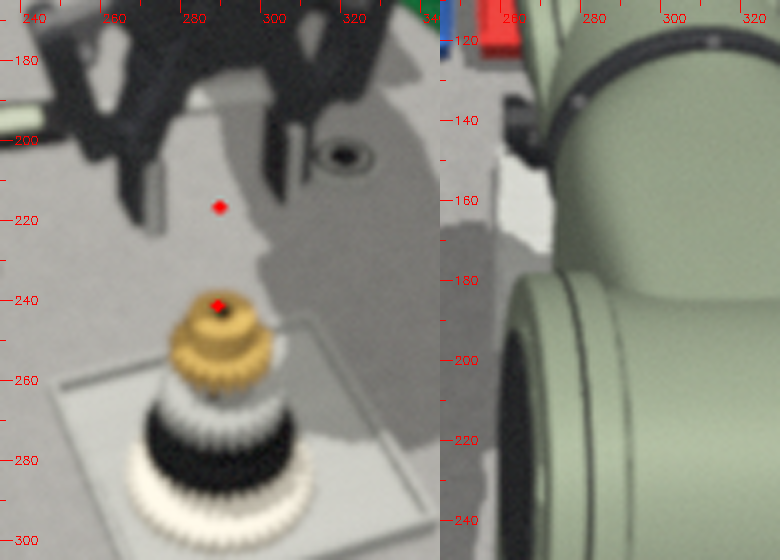

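The fingers straddle the brass gear, with tips near scene (272,222) and (304,213) and the bore at (290,242). The scene camera projects the known TCP about 3 px too high, while the top-view fix agrees, so the gear sits 1–3 mm to +y. Descending.

Emit:
servo_tool(plan=[{"xyz": [0,0.0015,0.05],"yaw": 0},{"xyz": [0,0.0015,0.067],"yaw": 0},{"xyz": [0,0.0015,0.067],"yaw": 0},{"xyz": [0,0.0015,0.067],"yaw": 0}])

```text
time_s: 2.65
position: [0.6526, -0.0287, 0.0954]
eef_rot: [-0.0, 1.0, 0.0, 0.001]
contact_force: [-1.0, -0.2, -0.3]
opening: 0.0486
```

```bash
python3 - <<'E'
from h import *
s=cam("scene"); S=read_state(); print(S["position"],S["opening"],S["contact_force"])
cv2.imwrite("pics/g2.png",crop(s,250,190,330,260,8))
E
```

```text
[ 0.65258844 -0.02880506  0.09532943] 0.048885668970232166 [-0.09467985  0.16969726  1.23139961]
```

View pics/g2.png

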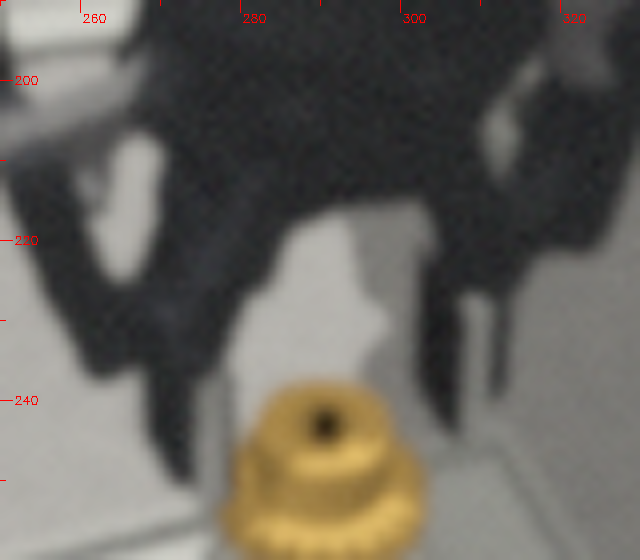

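The hub is centred between the tips, with tip midpoint (290,247) against bore (290,243). That is roughly 10 mm of overlap, so I'll close.

Emit:
servo_tool(plan=[{"xyz": [0,0,0.001],"yaw": 0},{"xyz": [0,0,0.001],"yaw": 0},{"xyz": [0,0,0.001],"yaw": 0},{"xyz": [0,0,0.001],"yaw": 0}], hand=255)

```text
time_s: 3.2
position: [0.6533, -0.029, 0.0955]
eef_rot: [-0.0, 1.0, 0.0, 0.002]
contact_force: [-1.3, -1.3, 10.4]
opening: 0.0252
```

Emit:
servo_tool(plan=[{"xyz": [0,0,-0.01],"yaw": 0},{"xyz": [0,0,-0.05],"yaw": 0},{"xyz": [0,0,-0.075],"yaw": 0},{"xyz": [0,0,-0.075],"yaw": 0}])

```text
time_s: 3.7
position: [0.6537, -0.029, 0.1728]
eef_rot: [-0.0, 1.0, 0.0, 0.004]
contact_force: [0.6, -0.1, -1.6]
opening: 0.025
```

```bash
python3 - <<'E'
from h import *
s=cam("scene"); S=read_state(); print(S["position"],S["opening"],S["contact_force"])
cv2.imwrite("pics/g3.png",crop(s,240,180,340,310,4))
E
```

```text
[ 0.65305094 -0.02904382  0.17120923] 0.024924808637729976 [-0.43555427  0.34338962 -0.66274306]
```

View pics/g3.png

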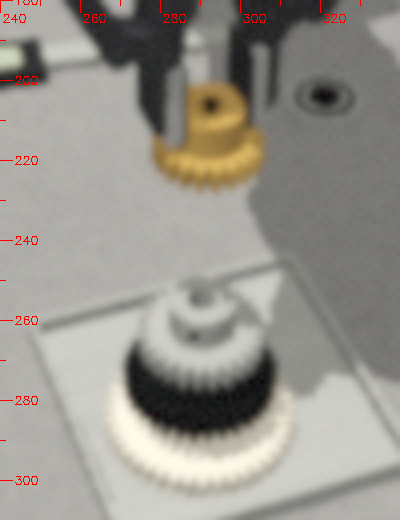

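The brass gear is held level and the rest of the stack is undisturbed, with the steel hub at (287,255). Moving to the green bin.

Emit:
servo_tool(plan=[{"xyz": [0.264,0.3245,0.03],"yaw": 0},{"xyz": [0.264,0.3245,0.03],"yaw": 0},{"xyz": [0.264,0.3245,0.03],"yaw": 0},{"xyz": [0.264,0.3245,0.03],"yaw": 0},{"xyz": [0.264,0.3245,0.03],"yaw": 0}])

```text
time_s: 4.38
position: [0.4546, 0.2139, 0.147]
eef_rot: [0.0, 1.0, -0.0, 0.002]
contact_force: [0.5, 1.9, -2.5]
opening: 0.0252
```

Emit:
servo_tool(plan=[{"xyz": [0.0656,0.0816,0],"yaw": 0},{"xyz": [0.0656,0.0816,0.01],"yaw": 0},{"xyz": [0.0656,0.0816,0.06],"yaw": 0},{"xyz": [0.0656,0.0816,0.09],"yaw": 0},{"xyz": [0.0656,0.0816,0.09],"yaw": 0}])

```text
time_s: 5.0
position: [0.3883, 0.2947, 0.0549]
eef_rot: [-0.0, 1.0, -0.001, 0.001]
contact_force: [0.6, 0.8, -1.3]
opening: 0.025
```

```bash
python3 - <<'E'
from h import *
s,t=cam("scene"),cam("top"); S=read_state(); print(S["position"],S["contact_force"])
cv2.imwrite("pics/g4.png",np.hstack([crop(s,320,110,430,210,4),crop(t,115,220,205,320,4)]))
E
```

```text
[0.38941916 0.29541761 0.05718219] [-0.20168358  0.49429865 -0.93928161]
```

View pics/g4.png

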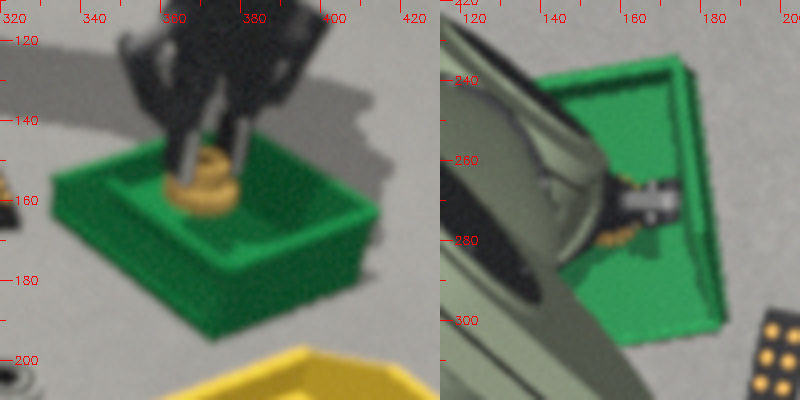

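The brass gear is inside the green bin, near the middle at top (158,268). Lowering in small steps until contact.

Emit:
servo_tool(plan=[{"xyz": [0,0,0.02],"yaw": 0},{"xyz": [0,0,0.033],"yaw": 0},{"xyz": [0,0,0.034],"yaw": 0},{"xyz": [0,0,0.035],"yaw": 0}])

```text
time_s: 5.6
position: [0.3898, 0.2955, 0.0227]
eef_rot: [0.0, 1.0, 0.0, 0.002]
contact_force: [-0.3, -0.3, -1.0]
opening: 0.0252
```

Emit:
servo_tool(plan=[{"xyz": [0,0,0.002],"yaw": 0},{"xyz": [0,0,0.003],"yaw": 0},{"xyz": [0,0,0.004],"yaw": 0}])

```text
time_s: 5.98
position: [0.3898, 0.2956, 0.0188]
eef_rot: [0.0, 1.0, 0.0, 0.003]
contact_force: [-0.4, -1.1, 7.1]
opening: 0.0252
```

Contact with the floor at 7 N. Releasing.

Emit:
servo_tool(plan=[{"xyz": [0,0,0],"yaw": 0},{"xyz": [0,0,0],"yaw": 0},{"xyz": [0,0,0],"yaw": 0},{"xyz": [0,0,0],"yaw": 0}], hand=115)

```text
time_s: 6.48
position: [0.3899, 0.2956, 0.0188]
eef_rot: [0.0, 1.0, 0.0, 0.003]
contact_force: [0.8, -0.1, -0.4]
opening: 0.0469
```

Emit:
servo_tool(plan=[{"xyz": [0,0,-0.03],"yaw": 0},{"xyz": [0,0,-0.09],"yaw": 0},{"xyz": [0,0,-0.14],"yaw": 0},{"xyz": [0,0,-0.14],"yaw": 0}])

```text
time_s: 6.98
position: [0.3901, 0.2962, 0.1618]
eef_rot: [0.0, 1.0, 0.002, 0.005]
contact_force: [0.0, -0.6, -1.6]
opening: 0.0468
```

Emit:
servo_tool(plan=[{"xyz": [-0.263,-0.325,0.0],"yaw": 0},{"xyz": [-0.263,-0.325,0.0],"yaw": 0},{"xyz": [-0.263,-0.325,0.0],"yaw": 0},{"xyz": [-0.263,-0.325,0.0],"yaw": 0},{"xyz": [-0.263,-0.325,0.0],"yaw": 0}])

```text
time_s: 7.6
position: [0.5871, 0.0512, 0.1611]
eef_rot: [0.0, 1.0, 0.002, 0.004]
contact_force: [0.6, 0.4, 0.2]
opening: 0.0469
```

Emit:
servo_tool(plan=[{"xyz": [-0.066,-0.0802,0.01],"yaw": -0.004},{"xyz": [-0.066,-0.0802,0.04],"yaw": -0.004},{"xyz": [-0.066,-0.0802,0.055],"yaw": -0.004},{"xyz": [-0.066,-0.0802,0.055],"yaw": -0.004}])

```text
time_s: 8.1
position: [0.6524, -0.028, 0.1047]
eef_rot: [-0.002, 1.0, 0.002, 0.003]
contact_force: [0.1, 0.3, -0.3]
opening: 0.047
```

```bash
python3 - <<'E'
from h import *
s,t=cam("scene"),cam("top"); S=read_state(); print(S["position"],S["opening"],S["contact_force"])
cv2.imwrite("pics/g5.png",np.hstack([crop(s,245,205,325,305,5),crop(s,340,130,410,200,5)[:].copy() if 0 else cv2.copyMakeBorder(crop(s,330,130,420,200,4),0,220,0,0,0)]))
E
```

```text
[ 0.65336989 -0.02766904  0.10692199] 0.04693610063371086 [-0.14034631 -0.27312752  0.11171759]
```

View pics/g5.png

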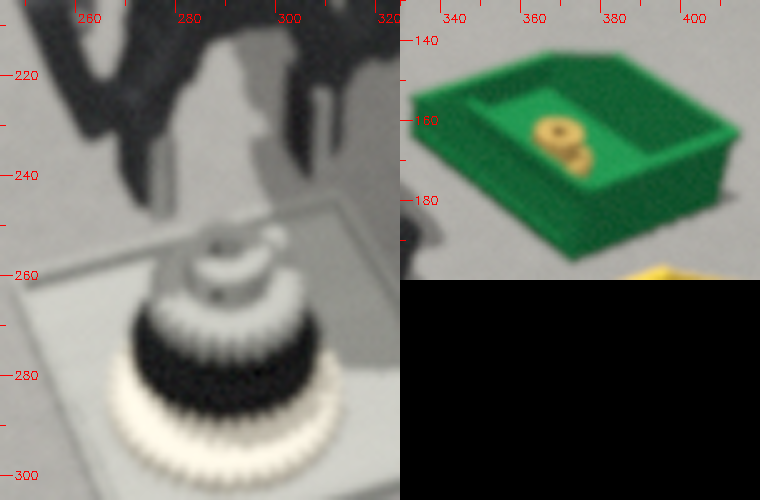

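The brass gear lies flat in the green bin at (367,163). The steel hub is centred near x=289 with the tip midpoint at 290. Descending 26 mm lower than for brass.

Emit:
servo_tool(plan=[{"xyz": [0,-0.0015,0.025],"yaw": 0},{"xyz": [0,-0.0015,0.036],"yaw": 0},{"xyz": [0,-0.0015,0.037],"yaw": 0},{"xyz": [0,-0.0015,0.037],"yaw": 0}])

```text
time_s: 8.7
position: [0.654, -0.0288, 0.0708]
eef_rot: [-0.002, 1.0, 0.002, 0.005]
contact_force: [-0.6, -1.0, -0.2]
opening: 0.0468
```

Emit:
servo_tool(plan=[{"xyz": [0,0,0],"yaw": 0},{"xyz": [0,0,0],"yaw": 0},{"xyz": [0,0,0],"yaw": 0},{"xyz": [0,0,0],"yaw": 0}], hand=255)

```text
time_s: 9.2
position: [0.6545, -0.0289, 0.0718]
eef_rot: [-0.002, 1.0, 0.002, 0.005]
contact_force: [-0.9, -0.5, 7.2]
opening: 0.0251
```

Emit:
servo_tool(plan=[{"xyz": [0,0,-0.01],"yaw": 0},{"xyz": [0,0,-0.05],"yaw": 0},{"xyz": [0,0,-0.09],"yaw": 0},{"xyz": [0,0,-0.09],"yaw": 0}])

```text
time_s: 9.7
position: [0.6548, -0.0293, 0.1653]
eef_rot: [-0.002, 1.0, 0.002, 0.008]
contact_force: [0.2, -0.6, -3.2]
opening: 0.025
```

Emit:
servo_tool(plan=[{"xyz": [0.034,0.254,0.0],"yaw": 0},{"xyz": [0.034,0.254,0.0],"yaw": 0},{"xyz": [0.034,0.254,0.0],"yaw": 0},{"xyz": [0.034,0.254,0.0],"yaw": 0},{"xyz": [0.034,0.254,0.03],"yaw": 0}])

```text
time_s: 10.32
position: [0.6191, 0.2306, 0.1366]
eef_rot: [-0.005, 1.0, 0.004, 0.009]
contact_force: [0.5, -1.8, -2.7]
opening: 0.0248
```

Emit:
servo_tool(plan=[{"xyz": [-0.001,-0.005,0.03],"yaw": 0},{"xyz": [-0.001,-0.005,0.07],"yaw": 0},{"xyz": [-0.001,-0.005,0.1],"yaw": 0},{"xyz": [-0.001,-0.005,0.107],"yaw": 0},{"xyz": [-0.001,-0.005,0.108],"yaw": 0}])

```text
time_s: 10.95
position: [0.6221, 0.2265, 0.0291]
eef_rot: [-0.005, 1.0, 0.004, 0.009]
contact_force: [-0.2, 0.5, -1.5]
opening: 0.0248
```

Emit:
servo_tool(plan=[{"xyz": [0,0,0.004],"yaw": 0},{"xyz": [0,0,0.007],"yaw": 0},{"xyz": [0,0,0.008],"yaw": 0},{"xyz": [0,0,0.009],"yaw": 0}])

```text
time_s: 11.45
position: [0.6227, 0.2265, 0.0208]
eef_rot: [-0.005, 1.0, 0.004, 0.009]
contact_force: [-5.0, -3.4, 17.1]
opening: 0.025
```

Emit:
servo_tool(plan=[{"xyz": [0,0,0],"yaw": 0},{"xyz": [0,0,0],"yaw": 0},{"xyz": [0,0,0],"yaw": 0},{"xyz": [0,0,0],"yaw": 0}], hand=115)

```text
time_s: 11.95
position: [0.6227, 0.2265, 0.0208]
eef_rot: [-0.005, 1.0, 0.004, 0.009]
contact_force: [0.3, -1.2, 0.4]
opening: 0.0468
```

Emit:
servo_tool(plan=[{"xyz": [0,0,-0.03],"yaw": 0},{"xyz": [0,0,-0.08],"yaw": 0},{"xyz": [0,0,-0.12],"yaw": 0},{"xyz": [0,0,-0.12],"yaw": 0}])

```text
time_s: 12.45
position: [0.6215, 0.2259, 0.1437]
eef_rot: [-0.005, 1.0, 0.005, 0.012]
contact_force: [0.6, 0.6, -1.1]
opening: 0.0469
```

Emit:
servo_tool(plan=[{"xyz": [-0.03,-0.252,0],"yaw": 0},{"xyz": [-0.03,-0.252,0],"yaw": 0},{"xyz": [-0.03,-0.252,0],"yaw": 0},{"xyz": [-0.03,-0.252,0],"yaw": 0},{"xyz": [-0.03,-0.252,0],"yaw": 0}])

```text
time_s: 13.08
position: [0.6538, -0.0314, 0.141]
eef_rot: [-0.002, 1.0, 0.004, 0.011]
contact_force: [-0.1, 0.3, 0.2]
opening: 0.0469
```

```bash
python3 - <<'E'
from h import *
s=cam("scene"); S=read_state(); print(S["position"],S["eef_rot"],S["opening"],S["contact_force"])
cv2.imwrite("pics/g6.png",np.hstack([crop(s,245,205,325,305,5),cv2.copyMakeBorder(crop(s,350,180,450,270,4),0,140,0,0,0)]))
E
```

```text
[ 0.65378284 -0.02842735  0.14105634] [-0.00319373  0.9999245   0.00447489  0.01098917] 0.046759276206680044 [0.00929932 0.03559508 0.41142412]
```

View pics/g6.png

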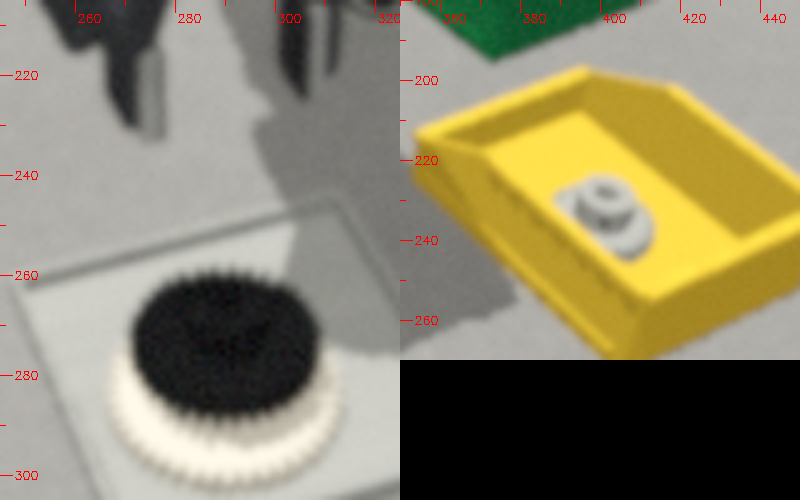

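The steel gear lies flat in the yellow bin at (400,232). The black gear is unmoved, with its disc centred at x≈289. Descending onto its hub.

Emit:
servo_tool(plan=[{"xyz": [0.002,-0.0005,0.05],"yaw": 0},{"xyz": [0.002,-0.0005,0.085],"yaw": 0},{"xyz": [0.002,-0.0005,0.0955],"yaw": 0},{"xyz": [0.002,-0.0005,0.0955],"yaw": 0}])

```text
time_s: 13.62
position: [0.6539, -0.0272, 0.0457]
eef_rot: [-0.004, 1.0, 0.005, 0.011]
contact_force: [-0.2, 0.5, -0.3]
opening: 0.0467
```

Emit:
servo_tool(plan=[{"xyz": [0,-0.002,-0.001],"yaw": 0},{"xyz": [0,-0.002,-0.001],"yaw": 0}])

```text
time_s: 13.88
position: [0.6545, -0.0293, 0.0479]
eef_rot: [-0.004, 1.0, 0.005, 0.012]
contact_force: [1.2, -0.7, 0.1]
opening: 0.0471
```

Emit:
servo_tool(plan=[{"xyz": [0,0,0],"yaw": 0},{"xyz": [0,0,0],"yaw": 0},{"xyz": [0,0,0],"yaw": 0},{"xyz": [0,0,0],"yaw": 0}], hand=255)

```text
time_s: 14.38
position: [0.6548, -0.0293, 0.049]
eef_rot: [-0.004, 1.0, 0.005, 0.012]
contact_force: [-3.8, 0.1, 10.8]
opening: 0.0244
```

Emit:
servo_tool(plan=[{"xyz": [0,0,-0.01],"yaw": 0},{"xyz": [0,0,-0.05],"yaw": 0},{"xyz": [0,0,-0.1],"yaw": 0},{"xyz": [0,0,-0.1],"yaw": 0}])

```text
time_s: 14.88
position: [0.6539, -0.0302, 0.1531]
eef_rot: [-0.003, 1.0, 0.005, 0.015]
contact_force: [0.4, 0.5, -1.8]
opening: 0.0244
```

Emit:
servo_tool(plan=[{"xyz": [0.2436,-0.2824,0.0],"yaw": 0},{"xyz": [0.2436,-0.2824,0.0],"yaw": 0},{"xyz": [0.2436,-0.2824,0.0],"yaw": 0},{"xyz": [0.2436,-0.2824,0.0],"yaw": 0},{"xyz": [0.2436,-0.2824,0.0],"yaw": 0}])

```text
time_s: 15.5
position: [0.4492, -0.2702, 0.144]
eef_rot: [-0.003, 1.0, 0.005, 0.015]
contact_force: [0.7, -1.3, -0.2]
opening: 0.0244
```

Emit:
servo_tool(plan=[{"xyz": [0.039,-0.0424,0],"yaw": 0},{"xyz": [0.039,-0.0424,0.01],"yaw": 0},{"xyz": [0.04,-0.0424,0.06],"yaw": 0},{"xyz": [0.041,-0.0424,0.105],"yaw": 0},{"xyz": [0.041,-0.0424,0.108],"yaw": 0}])

```text
time_s: 16.12
position: [0.4114, -0.3103, 0.0324]
eef_rot: [-0.004, 1.0, 0.006, 0.014]
contact_force: [0.6, 0.5, 0.4]
opening: 0.0241
```

```bash
python3 - <<'E'
from h import *
s,t=cam("scene"),cam("top"); S=read_state(); print(S["position"],S["contact_force"])
cv2.imwrite("pics/g7.png",np.hstack([crop(s,60,180,170,280,4),crop(t,365,210,445,310,4)]))
E
```

```text
[ 0.41232326 -0.31147666  0.03510422] [0.50378226 0.30812185 0.14919027]
```

View pics/g7.png

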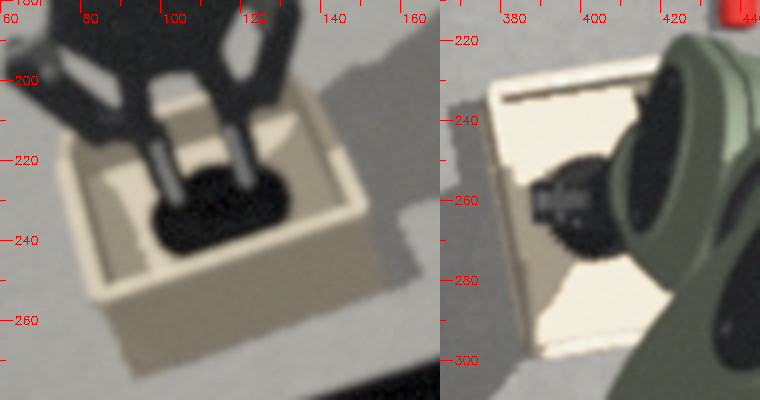

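The black gear hangs level inside the beige bin, centred at top (401,262). Lowering the last centimetre.

Emit:
servo_tool(plan=[{"xyz": [0,0,0.005],"yaw": 0},{"xyz": [0,0,0.009],"yaw": 0},{"xyz": [0,0,0.011],"yaw": 0},{"xyz": [0,0,0.012],"yaw": 0}])

```text
time_s: 16.73
position: [0.4129, -0.3116, 0.0238]
eef_rot: [-0.004, 1.0, 0.004, 0.016]
contact_force: [-4.9, 3.0, 30.8]
opening: 0.0242
```

Emit:
servo_tool(plan=[{"xyz": [0,0,0],"yaw": 0},{"xyz": [0,0,0],"yaw": 0},{"xyz": [0,0,0],"yaw": 0},{"xyz": [0,0,0],"yaw": 0}], hand=115)

```text
time_s: 17.23
position: [0.4128, -0.3115, 0.0237]
eef_rot: [-0.004, 1.0, 0.004, 0.016]
contact_force: [0.0, -0.1, -0.1]
opening: 0.0467
```

Emit:
servo_tool(plan=[{"xyz": [0,0,-0.03],"yaw": 0},{"xyz": [0,0,-0.08],"yaw": 0},{"xyz": [0,0,-0.12],"yaw": 0},{"xyz": [0,0,-0.12],"yaw": 0}])

```text
time_s: 17.73
position: [0.4097, -0.3133, 0.146]
eef_rot: [-0.004, 1.0, 0.003, 0.017]
contact_force: [-0.4, -0.0, -1.2]
opening: 0.0468
```

Emit:
servo_tool(plan=[{"xyz": [-0.242,0.2826,0],"yaw": 0},{"xyz": [-0.242,0.2826,0],"yaw": 0},{"xyz": [-0.242,0.2826,0],"yaw": 0},{"xyz": [-0.242,0.2826,0],"yaw": 0},{"xyz": [-0.242,0.2826,0],"yaw": 0}])

```text
time_s: 18.35
position: [0.612, -0.0727, 0.1533]
eef_rot: [-0.004, 1.0, 0.003, 0.017]
contact_force: [0.1, -1.1, -1.1]
opening: 0.0468
```

Emit:
servo_tool(plan=[{"xyz": [-0.0415,0.0437,0.0],"yaw": 0},{"xyz": [-0.0405,0.0437,0.04],"yaw": 0},{"xyz": [-0.04,0.0437,0.073],"yaw": 0},{"xyz": [-0.04,0.0437,0.073],"yaw": 0}])

```text
time_s: 18.85
position: [0.6526, -0.0281, 0.0792]
eef_rot: [-0.004, 1.0, 0.003, 0.014]
contact_force: [0.9, -0.3, 0.9]
opening: 0.047
```

```bash
python3 - <<'E'
from h import *
s=cam("scene"); S=read_state(); print(S["position"],S["opening"],S["contact_force"])
cv2.imwrite("pics/g8.png",np.hstack([crop(s,245,205,325,305,5),cv2.copyMakeBorder(crop(s,60,180,160,280,4),0,100,0,0,0)]))
E
```

```text
[ 0.65362079 -0.02818763  0.08132276] 0.046956323533624174 [0.14801374 0.05955535 0.53521823]
```

View pics/g8.png

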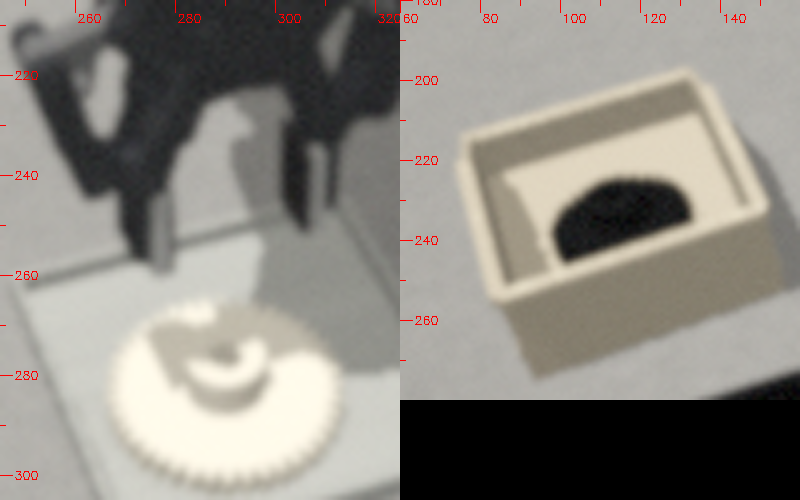

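The black gear is down and flat in the beige bin. The white hub at (288,277) sits centred below the fingers, so I'll descend to z≈0.022.

Emit:
servo_tool(plan=[{"xyz": [0.001,-0.001,0.04],"yaw": 0},{"xyz": [0.001,-0.001,0.058],"yaw": 0},{"xyz": [0.001,-0.001,0.0595],"yaw": 0},{"xyz": [0.001,-0.001,0.0595],"yaw": 0}])

```text
time_s: 19.4
position: [0.6552, -0.0289, 0.0232]
eef_rot: [-0.004, 1.0, 0.003, 0.017]
contact_force: [0.2, -0.4, 0.1]
opening: 0.0468
```

Emit:
servo_tool(plan=[{"xyz": [0,0,0.001],"yaw": 0},{"xyz": [0,0,0.001],"yaw": 0},{"xyz": [0,0,0.001],"yaw": 0},{"xyz": [0,0,0.001],"yaw": 0}], hand=255)

```text
time_s: 19.9
position: [0.6559, -0.0289, 0.0237]
eef_rot: [-0.004, 1.0, 0.003, 0.018]
contact_force: [-3.7, 0.1, 11.4]
opening: 0.0242
```

Emit:
servo_tool(plan=[{"xyz": [0,0,-0.01],"yaw": 0},{"xyz": [0,0,-0.05],"yaw": 0},{"xyz": [0,0,-0.1],"yaw": 0},{"xyz": [0,0,-0.12],"yaw": 0}])

```text
time_s: 20.4
position: [0.6525, -0.0296, 0.1474]
eef_rot: [-0.003, 1.0, 0.003, 0.02]
contact_force: [-1.3, 0.0, -1.8]
opening: 0.0242
```

Emit:
servo_tool(plan=[{"xyz": [0.01,-0.194,0.0],"yaw": 0},{"xyz": [0.01,-0.194,0.0],"yaw": 0},{"xyz": [0.01,-0.194,0.0],"yaw": 0},{"xyz": [0.01,-0.194,0.0],"yaw": 0},{"xyz": [0.01,-0.194,0.03],"yaw": 0}])

```text
time_s: 21.02
position: [0.646, -0.2243, 0.1181]
eef_rot: [-0.003, 1.0, 0.002, 0.022]
contact_force: [0.4, -0.2, -1.8]
opening: 0.0239
```

Emit:
servo_tool(plan=[{"xyz": [0.006,0.001,0.01],"yaw": 0},{"xyz": [0.007,0.001,0.04],"yaw": 0},{"xyz": [0.007,0.001,0.07],"yaw": 0},{"xyz": [0.007,0.001,0.083],"yaw": 0},{"xyz": [0.007,0.001,0.083],"yaw": 0}])

```text
time_s: 21.65
position: [0.6425, -0.2227, 0.0351]
eef_rot: [-0.003, 1.0, 0.002, 0.021]
contact_force: [0.2, -0.1, -0.6]
opening: 0.0238
```

No side contact. Final lowering.

Emit:
servo_tool(plan=[{"xyz": [0,0,0.005],"yaw": 0},{"xyz": [0,0,0.008],"yaw": 0},{"xyz": [0,0,0.009],"yaw": 0},{"xyz": [0,0,0.01],"yaw": 0}])

```text
time_s: 22.15
position: [0.643, -0.2227, 0.0253]
eef_rot: [-0.003, 1.0, 0.002, 0.022]
contact_force: [-0.2, 0.2, -0.3]
opening: 0.0244
```

Emit:
servo_tool(plan=[{"xyz": [0,0,0.001],"yaw": 0},{"xyz": [0,0,0.002],"yaw": 0},{"xyz": [0,0,0.002],"yaw": 0}])

```text
time_s: 22.52
position: [0.6432, -0.2228, 0.0246]
eef_rot: [-0.003, 1.0, 0.002, 0.022]
contact_force: [-9.0, 1.4, 20.4]
opening: 0.0239
```

Emit:
servo_tool(plan=[{"xyz": [0,0,0],"yaw": 0},{"xyz": [0,0,0],"yaw": 0},{"xyz": [0,0,0],"yaw": 0},{"xyz": [0,0,0],"yaw": 0}], hand=115)

```text
time_s: 23.02
position: [0.6432, -0.2227, 0.0245]
eef_rot: [-0.003, 1.0, 0.002, 0.022]
contact_force: [-0.2, 0.2, 0.3]
opening: 0.047
```

Emit:
servo_tool(plan=[{"xyz": [0,0,-0.03],"yaw": 0},{"xyz": [0,0,-0.09],"yaw": 0},{"xyz": [0,0,-0.14],"yaw": 0},{"xyz": [0,0,-0.16],"yaw": 0},{"xyz": [0,0,-0.16],"yaw": 0}])

```text
time_s: 23.65
position: [0.6367, -0.2237, 0.1857]
eef_rot: [-0.003, 1.0, 0.002, 0.023]
contact_force: [-0.3, 0.2, -0.7]
opening: 0.047
```

Emit:
servo_tool(plan=[{"xyz": [0.1,0.21,0],"yaw": 0},{"xyz": [0.1,0.21,0],"yaw": 0},{"xyz": [0.1,0.21,0],"yaw": 0},{"xyz": [0.1,0.21,0],"yaw": 0},{"xyz": [0.1,0.21,0],"yaw": 0}])

```text
time_s: 24.28
position: [0.5344, -0.0111, 0.1814]
eef_rot: [-0.005, 1.0, 0.002, 0.022]
contact_force: [1.6, -0.4, -0.6]
opening: 0.0469
```

```bash
python3 - <<'E'
from h import *
s,t=cam("scene"),cam("top"); S=read_state(); print(S["position"],S["opening"],S["contact_force"])
cv2.imwrite("pics/g9.png",np.vstack([np.hstack([crop(s,120,255,240,365,3),cv2.copyMakeBorder(crop(s,325,130,460,240,3),0,0,0,0,0)]),np.hstack([crop(s,60,180,190,265,3),crop(s,190,180,315,265,3)])]))
E
```

```text
[ 0.53554133 -0.01441755  0.18133661] 0.04689036191670624 [ 0.17254414 -0.68054229 -0.15192764]
```

View pics/g9.png

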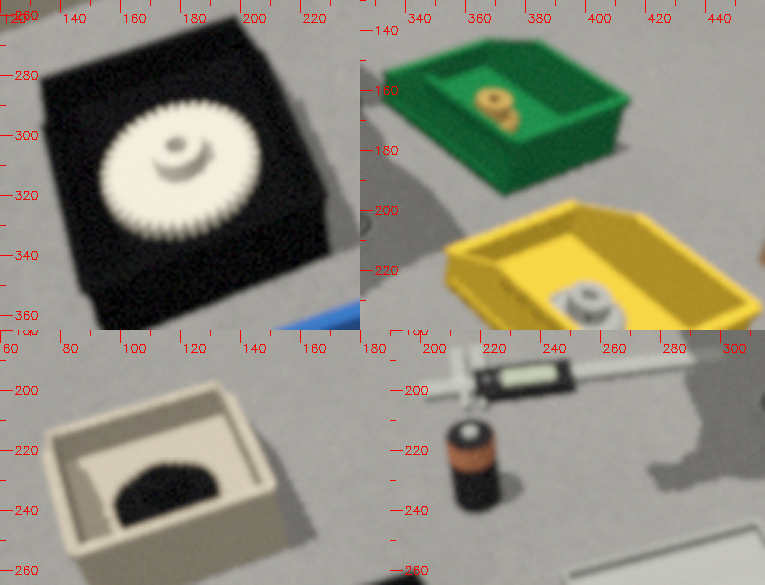

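All four gears look flat, and the battery and caliper have not moved. One numeric check remains: whether the white disc is really on the floor and flat, by comparing its outline with the projection.

```bash
python3 - <<'E'
from h import *
a=np.linspace(0,2*np.pi,60)
for n in("scene","top"):
    c=cam(n); L=np.c_[.643+.042*np.cos(a),-.2228+.042*np.sin(a),a*0+.014]
    m=(c[0].min(2)>100).astype(np.uint8)
    q=proj(c,L); ctr=q.mean(0); x,y=ctr.astype(int); M=np.zeros_like(m); M[y-22:y+26,x-30:x+30]=m[y-22:y+26,x-30:x+30]
    cs=max(cv2.findContours(M,0,1)[0],key=cv2.contourArea)
    print(n,"exp",cv2.fitEllipse(q.astype(np.float32)),"seen",cv2.fitEllipse(cv2.convexHull(cs)))
E
```

```text
scene exp ((179.18870544433594, 308.3725280761719), (39.77217102050781, 53.021297454833984), 68.6558609008789) seen ((179.71826171875, 310.70965576171875), (43.445556640625, 54.45993423461914), 66.67691040039062)
top exp ((364.1029968261719, 172.19869995117188), (31.582168579101562, 32.92802047729492), 111.12545776367188) seen ((364.5162048339844, 171.8098907470703), (32.51900100708008, 33.82255172729492), 110.40760040283203)
```

The white disc's outline matches a flat disc on the floor in both views, to within the known scene-camera bias. Handing in.

```bash
python3 -c "
from station import *
print(sign_off())"
```

```text
the job is handed in; nothing more can be done
None
```

I put all four gears away from the top of the stack down: 20-tooth brass in green, 25-tooth steel in yellow, 32-tooth black in beige and 40-tooth white in black. Each was gripped by its hub, lowered to floor contact (7–31 N) and only then released. The job was handed in after about 24 s of the 106 s allowed; sign-off reports no verdict.

**Last checks:**
- **Gears:** the final pictures show the brass, steel and white gears flat with the hub up near the middle of their bins. The black gear's hub could not be made out against its dark disc, but it was lowered level and its visible half lies flat. The white disc's outline matches a flat disc on the floor to within 1 px in the top view and about 2 px in the scene view.
- **Caliper and battery:** neither had visibly moved, and the arm was clear of everything when I handed in.

**What disagreed:**
- **Scene camera:** it projected the tool about 3 px too high, so I relied on the top view for positions.
- **Grip closing:** the wrist read 7–11 N upward each time the fingers closed on a hub.
- **Tool tilt:** the tool drifted to about 0.045 rad by the last gear, still under the 0.12 rad limit.

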